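Spot-check a power transistor with an infrared thermometer gun

ROBOT

A 6-joint arm with a two-finger parallel gripper is mounted at the origin on the work surface. World frame = base frame: x ahead of the robot, y to its left, z up, the work surface at z = 0. Lengths are in m, angles in rad, forces in N, time in s.
With the tool pointing down it reaches from about 0.35 to 0.725 m from the base axis. Payload 6 kg.
Tool frame: the origin (TCP) lies midway between the tips of the shut fingers; the grasp point (between the pads) lies 19 mm behind it (arm.tcp_to_grasp is the distance from the TCP to the grasp point, in m); z points along the fingers, y is the line along which they close (so a half turn about z gives the same grasp; the last joint's range is limited). The gripper opens to 85 mm and grips with 20 to 120 N. Pads are 22 mm wide; open, the fingers measure 114 mm over their backs; the gripper's body (76 mm by 85 mm) begins 54 mm behind the grasp point. The pads swing forward as they close: fully open they stand 13 mm farther back than shut.
Start: joints at [1.472, 0.04, 0.085, 0, -1.615, -0.334], TCP at [0.252, 0.545, 0.231] pointing down, gripper open.
Joint ranges: [-2.56, 2.56], [-1.29, 2.01], [-1.08, 1.49], [-3.29, 1.98], [-2.81, -0.18], [-2.99, 2.99]. Speed limits (rad/s): [2.57, 2.57, 3.01, 3.14, 3.14, 3.14].

INTERFACE

Orientations are given as a unit quaternion [w, x, y, z].
In Python, from bench import arm gives the robot as it stands. The module is installed in compiled form; this text tells all that it offers.
- The arm moves only by the shell command python3 -m handwheel 'ROWS' [OPENING] [FORCE]. ROWS is JSON, a list that holds one entry, the list of rows, each a list of 6 numbers: the shift along the tool's x, y, z in units of 2 cm (1.0 is 2 cm), then the turn, a rotation vector about the tool's x, y, z in units of 0.1 rad (1.0 is 0.1 rad). In form: [[[x, y, z, wx, wy, wz], ...]]. A call has 1 to 20 rows; each row shifts and turns the commanded pose from where the row before left it, along the tool's axes as they then stand; what a row does not reach is not made up. A row lasts 1/10 s, in which the tool goes at most 50 mm and 8.59 degrees, less where a joint would pass 70% of its speed; a pose out of reach is approached as far as the arm can. A call with a number of a shift or a turn outside -1 to 1 is refused whole. A call with a gripper value outside its range is refused whole. OPENING is the opening, from -1 (shut) to 1 (fully open), set as the call begins (- or left out, the last holds). The fingers move at their own pace and stop on an object; FORCE is the grip in N (left out, the last holds). Time passes only in rows, so rows that do not move let the fingers close. It gives the time, the measured TCP pose, the force, the opening and the grip force at its end, in the units of the state.
- arm.get_state(): the state, without advancing time (a new reading comes with each control period).
- arm.snapshot(name): name is "scene" or "top" or "wrist"; returns the picture (480x640x3 uint8, red, green, blue); there is no depth.
- arm.calibration(name): a dict with "K" (3x3 intrinsics, pixels), "pose" (4x4, takes a point from camera to world coordinates). Camera axes: x right, y down, z forward; pixel columns grow to the right and rows downward; lengths in m; the calibration is good to about 2 mm. A picture is of the moment at which its call begins: read the wrist's pose just before it. calibration takes no time and is no camera call; for the wrist camera it gives the pose at the moment of the call.
- arm.job_done(): hands the job in; it is judged then, once.
The state is a dict: "time": time; "q": joint angles; "joint_velocities": joint speeds; "joint_torque": joint torques, N m; "tool_pos": TCP position; "tool_rot": TCP orientation; "force": force on the tool from outside, world axes, zero at the start; "wrist_torque": the same for the moment, N m; "finger_gap": finger opening in m; "grip_force": force on a finger pad.
Only numpy, scipy, OpenCV 4.12 (cv2) and the standard library are available. Lean on these libraries where they do the work, as an engineer would, in place of code of your own. Each camera call takes 0.05 s, during which the arm holds its last target. There are 200 camera calls.

TASK

See how hot the power transistor on the finned heat sink runs: switch the bench supply on by throwing its roof toggle all the way over, away from the robot, lift the infrared thermometer gun out of its stand, and hold it level and still for about two seconds with its muzzle about 8 cm from the transistor, pointing squarely at the middle of it. Then set the gun back in its stand just as it sat (do not drop it) and, last, throw the toggle all the way back to off. Do not touch the heat sink module with the gun, and leave the other things on the bench where they are.

Things in the scene. Friction and masses are not known exactly. Their poses are not given: they have to be found in the camera images.
- toggle (a joint): the supply's toggle lever: 0 = off, leaning towards the supply's front (its -x side); 1.0 rad = on, leaning as far to its back (+x side), both ends are stops. It stays where it is left; about 1 N at the ball moves it. Counted as thrown on above 0.85 and off below 0.15
- toggle_tip (a point): centre of the 26 mm steel ball at the end of the toggle. It swings 60 mm from a pivot that lies 92 mm above the table over the centre of the supply, in the supply's x-z plane: from 29 mm before the pivot (off) to 29 mm behind it (on), 145 mm above the table at both ends, 152 mm when upright. The stem is 10 mm thick
- supply: grey bench power supply, a fixed box 140 (x) x 120 (y) x 70 mm high with a black display and two black knobs on its front (-x side, towards the robot); a black block 70 x 50 mm carrying the toggle stands in the middle of its roof, its top 95 mm above the table. Origin: centre of its underside
- gun: infrared thermometer gun, 0.2 kg: light grey level barrel 34 mm wide, 40 high, 150 long along x, round black muzzle at its +x end, screen at -x; a black pistol handle hangs under x = -45 to 0 mm to 85 mm below the barrel axis. Origin: centre of the barrel; z up when level. Centre of mass 7 mm behind, 12 below the origin. Grip from above across the barrel at x = -10 mm
- gun_muzzle (a point): centre of the gun's muzzle, 75 mm ahead of the gun's origin on the barrel axis; same axes as the gun (it looks along +x)
- stand: fixed black stand, foot 170 x 90 mm: two saddles, 10 mm thick, 70 wide, at x = +52 and -62 mm; the barrel lies in their U notches (44 mm wide, flared on top, floor 100 and cheeks 126 mm above the table), handle hanging between them. The gun lifts straight up. Origin: centre of its underside; x is the way the muzzle points when stored
- stand_rest (a point): where the gun's origin is when it sits in the stand, 120 mm above the table
- stand_front (a point): where the gun's muzzle centre is when it sits in the stand, 75 mm from stand_rest along the stand's x
- amp: fixed amplifier module: pale wooden plinth 70 (x) x 100 (y) x 70 mm high; on it an aluminium heat sink 90 mm wide, nine fins seen from above, top 168 mm above the table. The transistor is on its flat front (-x side), the fins on its back. Origin: centre of its underside; x points from front to back, so the gun must point along +x
- transistor (a point): middle of the outer face of the power transistor, a black package 20 wide x 26 mm high on the middle of the heat sink's flat front, 30 mm before the module's origin and 130 mm above the table
- trafo: fixed neighbour on an equal plinth: a dark steel and copper transformer and two black capacitors, top 133 mm above the table; not to be measured. Origin: centre of its underside
- mug: white mug, 76 mm across, 90 mm high, a bystander; origin: centre of its underside (so for all bystanders)
- spool: grey wire spool, 54 mm across, 40 mm high, a bystander
- screwdriver: screwdriver with a black handle lying flat, 180 mm long, 26 mm high, a bystander
- card: small green circuit card lying flat, 75 x 50 mm, 10 mm high, a bystander between gun and modules
- dial: loose black control knob, 28 mm across, 16 mm high, a bystander
- jar: glass jar, 60 mm across, 75 mm high, a bystander
Not all that is in view belongs to the job. What is shaped like the supply but green is not meant.

How it is judged:
By the outcome, as a careful person would: the job done as asked, in the order asked, and still so for the second after the job is handed in, with the robot touching nothing.
It also fails if it takes over 64 s, if anything falls off the work surface, if the arm or the gripper's body presses on something with over 40 N, if the wrist force passes 120 N, or if a joint passes its speed limit or range.

## Working session

There is one attempt and no reset: what is moved stays moved. The work goes in short steps, Python scripts to look and compute and a shell command to move; the robot and the scene stay as the last step left them, time stands still between calls to the robot, and variables do not carry over. Pictures are saved under pics/ and viewed, at most 10 in all, crops included, and the job is handed in when it is done.

```bash
mkdir -p pics
python3 - <<'E'
from bench import arm
import cv2,numpy as np
for n in("scene","top"):
    im=arm.snapshot(n); cv2.imwrite(f"pics/{n}0.png",im[:,:,::-1])
    c=arm.calibration(n); print(n,np.round(c["K"],1).tolist(),np.round(c["pose"],3).tolist())
s=arm.get_state();print(s["time"],s["tool_pos"],s["tool_rot"],s["finger_gap"])
E
```

```text
scene [[499.4, 0.0, 317.9], [0.0, 499.4, 233.1], [0.0, 0.0, 1.0]] [[0.102, 0.841, -0.531, 1.028], [0.995, -0.09, 0.048, -0.068], [-0.007, -0.534, -0.846, 0.886], [0.0, 0.0, 0.0, 1.0]]
top [[589.6, 0.0, 322.9], [0.0, 589.6, 237.7], [0.0, 0.0, 1.0]] [[-0.024, -0.992, 0.121, 0.345], [-1.0, 0.022, -0.015, -0.025], [0.012, -0.121, -0.993, 1.549], [0.0, 0.0, 0.0, 1.0]]
0.1 [0.25146019 0.54442934 0.23037786] [ 7.96489613e-04  9.76677609e-01 -2.14709562e-01 -1.30019443e-04] 0.08539421175008204
```

View pics/top0.png

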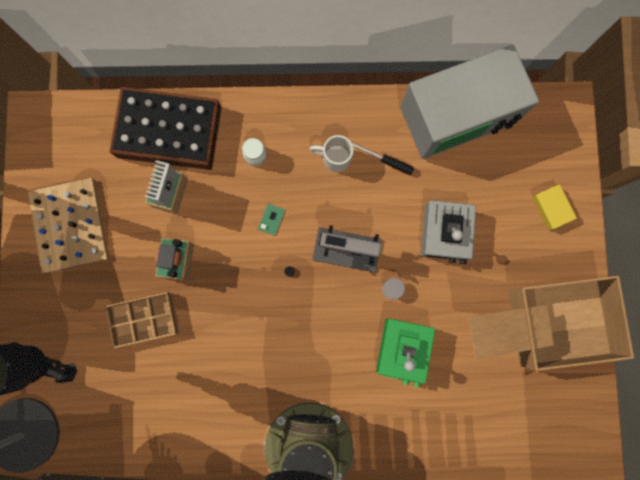

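View pics/scene0.png

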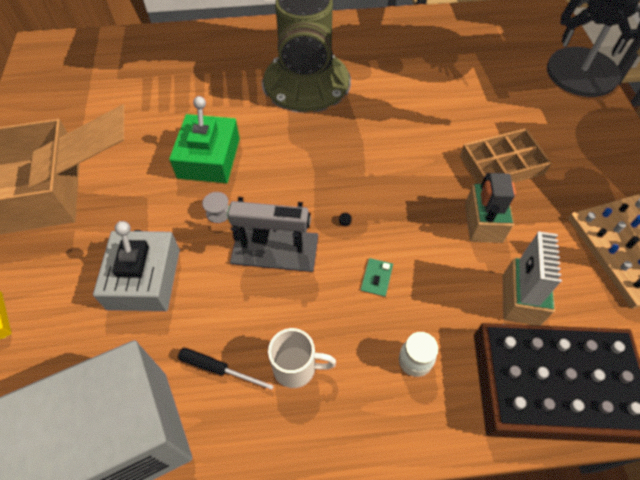

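The top view shows the grey supply at (450,232) with its toggle ball at (456,235). The gun in its stand is at (347,250), muzzle side to the left. The amp with white fins is at (163,187), the trafo at (172,258), the mug at (337,152) and the card at (271,219). I'll crop and enlarge next.

Run:
```python
import cv2,numpy as np
t=cv2.imread("pics/top0.png");s=cv2.imread("pics/scene0.png")
def c(im,x,y,w,h,k): return cv2.resize(im[y:y+h,x:x+w],(w*k,h*k),interpolation=cv2.INTER_CUBIC)
a=c(t,300,190,180,90,4); b=c(t,140,150,60,60,5)
cv2.imwrite("pics/a.png",np.vstack([a,np.hstack([c(t,140,150,60,60,4),c(s,500,220,60,60,4),c(s,90,210,60,60,4)])]))
cv2.imwrite("pics/b.png",c(s,90,180,240,140,3))
```

```text
(no output)
```

View pics/a.png

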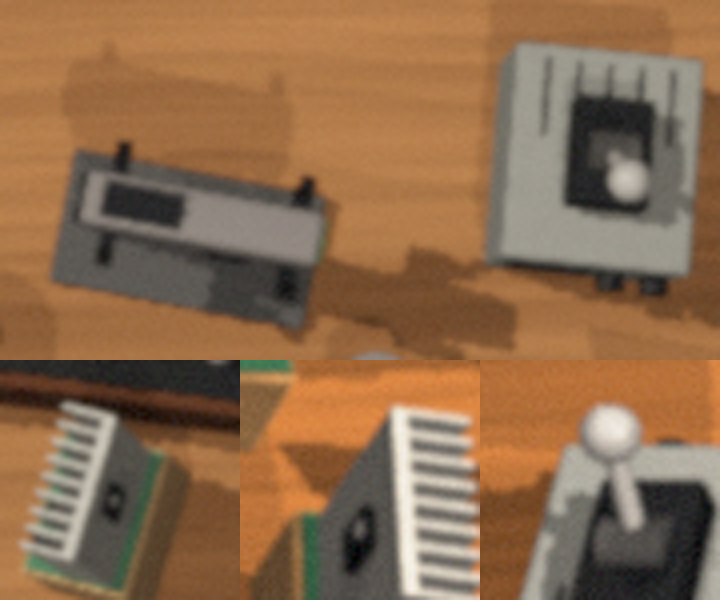

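View pics/b.png

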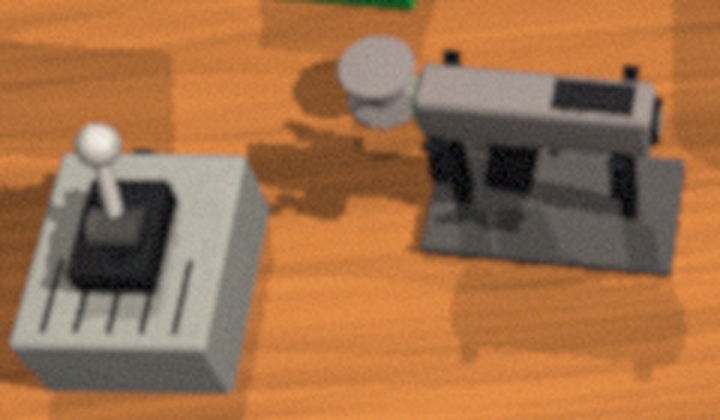

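The crops show four things:
- **Gun:** the muzzle points left in the top view, towards +y.
- **Toggle:** the ball leans towards the front, so it is off.
- **Supply:** the roof corners are clear in the top crop.
- **Transistor:** it sits near crop pixel (115,502) in the top view and (357,538) in the scene view.

```bash
cat > h.py <<'E'
from bench import arm
import cv2,numpy as np
from scipy.spatial.transform import Rotation as R
def ray(c,p):
    d=c["pose"][:3,:3]@np.linalg.inv(c["K"])@[p[0],p[1],1.]
    return c["pose"][:3,3],d
def onz(c,p,z):
    o,d=ray(c,p); return o+d*(z-o[2])/d[2]
def tri(cs):
    A=np.zeros((3,3));b=np.zeros(3)
    for c,p in cs:
        o,d=ray(c,p);d=d/np.linalg.norm(d);M=np.eye(3)-np.outer(d,d);A+=M;b+=M@o
    return np.linalg.solve(A,b)
def proj(c,X):
    T=np.linalg.inv(c["pose"]);p=c["K"]@(T[:3,:3]@np.asarray(X)+T[:3,3]);return p[:2]/p[2]
def plan(target,yaw=None):
    """remaining shift in tool axes (rows units) to target TCP pos, tool down"""
    s=arm.get_state();w,x,y,z=s["tool_rot"];r=R.from_quat([x,y,z,w])
    return np.round(r.inv().apply(np.asarray(target)-s["tool_pos"])/.02,2)
E
python3 - <<'E'
from h import *
np.set_printoptions(precision=4,suppress=True)
T=arm.calibration("top");S=arm.calibration("scene")
f=lambda u,v,x0,y0,k:((u+.5)/k-.5+x0,(v+.5)/k-.5+y0)
a=lambda u,v:f(u,v,300,190,4)
b=lambda u,v:f(u,v,90,180,3)
ball=tri([(T,a(628,182)),(S,b(99,145))]);print("ball",ball)
print("transistor",tri([(T,f(115,502-360,140,150,4)),(S,f(357-240,538-360,500,220,4))]))
print("sink top front edge",[onz(T,f(u,v-360,140,150,4),.168) for u,v in((114,412),(73,560))])
print("supply roof",[onz(T,a(*p),.07) for p in((517,42),(702,62),(688,275),(502,262))])
print("gun top",[onz(T,a(*p),.14) for p in((88,170),(326,204),(322,265),(80,222))])
print("cap/spool", onz(T,(393,289),.04),"mug",onz(T,(338,150),.09))
c=arm.calibration("wrist");s=arm.get_state();print(c["K"],c["pose"],R.from_quat(np.roll(s["tool_rot"],-1)).as_matrix())
E
```

```text
ball [ 0.5151 -0.3684  0.145 ]
transistor [0.6551 0.3282 0.1313]
sink top front edge [array([0.7019, 0.3201, 0.168 ]), array([0.6126, 0.3436, 0.168 ])]
supply roof [array([ 0.6156, -0.3197,  0.07  ]), array([ 0.6001, -0.4374,  0.07  ]), array([ 0.4641, -0.421 ,  0.07  ]), array([ 0.4749, -0.3038,  0.07  ])]
gun top [array([ 0.53  , -0.0431,  0.14  ]), array([ 0.5062, -0.1859,  0.14  ]), array([ 0.4694, -0.1822,  0.14  ]), array([ 0.4986, -0.0376,  0.14  ])]
cap/spool [ 0.3926 -0.2233  0.04  ] mug [ 0.746  -0.0902  0.09  ]
[[379.9884   0.     319.1564]
 [  0.     379.9884 234.2918]
 [  0.       0.       1.    ]] [[-0.4193 -0.8716 -0.254   0.3163]
 [-0.9078  0.4031  0.1157  0.5145]
 [ 0.0015  0.2791 -0.9603  0.3728]
 [ 0.      0.      0.      1.    ]] [[ 0.9078 -0.4194 -0.0006]
 [-0.4194 -0.9078 -0.0015]
 [ 0.0001  0.0016 -1.    ]]
```

```bash
python3 -m handwheel '[[[0,0,0,0,0,1],[0,0,0,0,0,1],[0,0,0,0,0,1],[0,0,0,0,0,1],[0,0,0,0,0,1],[0,0,0,0,0,1],[0,0,0,0,0,1],[0,0,0,0,0,1],[0,0,0,0,0,1],[0,0,0,0,0,1],[0,0,0,0,0,1],[0,0,0,0,0,1],[0,0,0,0,0,1]]]' -1
python3 -m handwheel '[[[0.8,-1,0,0,0,0],[0.8,-1,0,0,0,0],[0.8,-1,0,0,0,0],[0.8,-1,0,0,0,0],[0.8,-1,0,0,0,0],[0.8,-1,0,0,0,0],[0.8,-1,0,0,0,0],[0.8,-1,0,0,0,0],[0.8,-1,0,0,0,0],[0.8,-1,0,0,0,0],[0.8,-1,0,0,0,0],[0.8,-1,0,0,0,0],[0.8,-1,0,0,0,0],[0.8,-1,0,0,0,0],[0.8,-1,0,0,0,0],[0.8,-1,0,0,0,0],[0.8,-1,0,0,0,0],[0.8,-1,0,0,0,0],[0,0,0,0,0,0],[0,0,0,0,0,0]]]'
python3 - <<'E'
from h import *
c=arm.calibration("wrist");im=arm.snapshot("wrist");cv2.imwrite("pics/w1.png",im[:,:,::-1]);np.savez("w1.npz",K=c["K"],pose=c["pose"])
s=arm.get_state();print(s["time"],s["tool_pos"],s["q"])
E
```

```text
time: 1.4
tool_pos: [0.2515, 0.5445, 0.2307]
tool_rot: [-0.0, -0.646, 0.763, -0.0]
force: [0.4, -1.1, -0.2]
finger_gap: -0.0002
grip_force: 0.0
time: 3.4
tool_pos: [0.5604, 0.2021, 0.2306]
tool_rot: [-0.001, -0.647, 0.762, 0.0]
force: [-0.5, -0.2, 0.3]
finger_gap: -0.0
grip_force: 0.0
3.45 [0.56015971 0.202561   0.230857  ] [ 6.83000621e-01  2.93586898e-02  7.30468303e-02 -2.68749972e-04
 -1.61525719e+00 -8.45226503e-01]
```

View pics/w1.png

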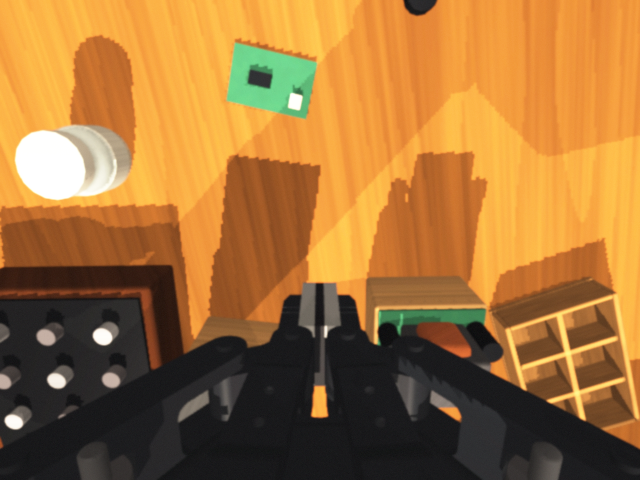

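The wrist view shows the card at (272,78), the jar at (60,160) and the trafo at (430,340). The gripper hides the amp around (235,340), so I'll shift the tool sideways.

```bash
python3 -m handwheel '[[[-0.5,0.85,0,0,0,0],[-0.5,0.85,0,0,0,0],[-0.5,0.85,0,0,0,0],[-0.5,0.85,0,0,0,0],[0,0,0,0,0,0],[0,0,0,0,0,0]]]'
python3 - <<'E'
from h import *
c=arm.calibration("wrist");im=arm.snapshot("wrist");np.savez("w2.npz",K=c["K"],pose=c["pose"])
cv2.imwrite("pics/w2f.png",im[:,:,::-1])
cv2.imwrite("pics/w2.png",cv2.resize(im[150:400,0:330,::-1],None,fx=2.4,fy=2.4,interpolation=cv2.INTER_CUBIC))
print(proj(c,[.655,.328,.13]))
E
```

```text
time: 4.05
tool_pos: [0.4992, 0.2536, 0.2316]
tool_rot: [0.0, -0.648, 0.761, -0.0]
force: [-0.7, 0.5, -0.5]
finger_gap: -0.0
grip_force: 0.0
[128.38407411 361.8800917 ]
```

View pics/w2.png

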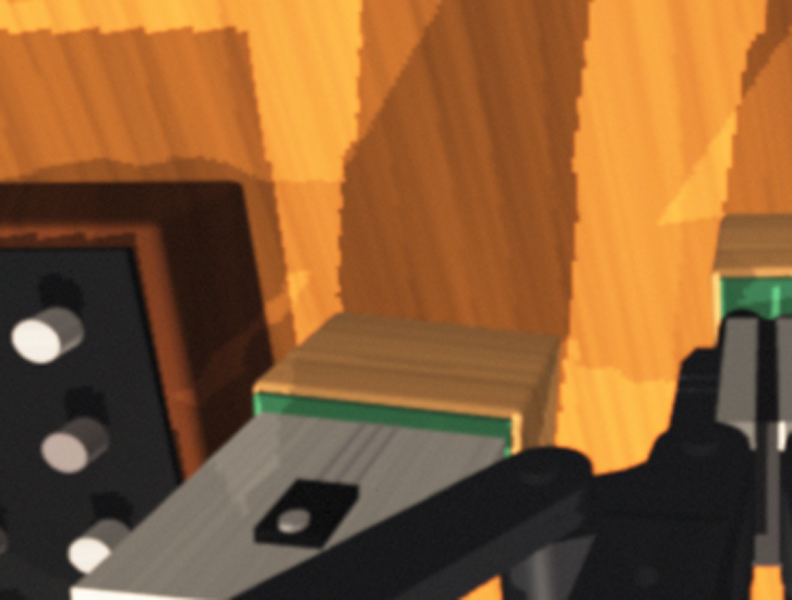

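The transistor's outer-face corners in the crop are (299,479), (359,487), (322,549) and (255,541). The plinth's front-top edge runs from (256,389) to (515,413).

Run:
```python
from h import *
np.set_printoptions(precision=4,suppress=True)
c=dict(np.load("w2.npz"));T=arm.calibration("top");S=arm.calibration("scene")
f=lambda u,v:((u+.5)/2.4-.5,(v+.5)/2.4-.5+150)
A=[onz(c,f(*p),z) for p,z in(((299,479),.117),((359,487),.117),((322,549),.143),((255,541),.143))]
print(A,np.mean(A,0)); a=np.mean(A,0)
for P,Q,z in(((256,389),(515,413),.07),((275,411),(508,438),.0735)):
    p,q=onz(c,f(*P),z),onz(c,f(*Q),z);d=p-q;print(p,q,np.linalg.norm(d),np.degrees(np.arctan2(d[1],d[0]))+90,(p+q)/2)
g=lambda u,v,x0,y0:((u+.5)/4-.5+x0,(v+.5)/4-.5+y0)
print(tri([(T,g(115,142,140,150)),(S,g(117,178,500,220)),(c,f(310,514))]))
print(proj(T,a),g(115,142,140,150),proj(S,a),g(117,178,500,220))
```

```text
[array([0.6637, 0.3244, 0.117 ]), array([0.6454, 0.3303, 0.117 ]), array([0.6463, 0.334 , 0.143 ]), array([0.6651, 0.3282, 0.143 ])] [0.6551 0.3292 0.13  ]
[0.7    0.3111 0.07  ] [0.6079 0.3359 0.07  ] 0.0953986662944029 74.9093555279624 [0.654  0.3235 0.07  ]
[0.6935 0.3194 0.0735] [0.6115 0.3439 0.0735] 0.08554116917247451 73.35291272631977 [0.6525 0.3316 0.0735]
[0.6548 0.3286 0.1308]
[168.0924 185.2492] (168.375, 185.125) [529.2652 264.4516] (528.875, 264.125)
```

```bash
python3 -m handwheel '[[[1,-0.16,0,0,0,0],[1,-0.16,0,0,0,0],[1,-0.16,0,0,0,0],[1,-0.16,0,0,0,0],[1,-0.16,0,0,0,0],[1,-0.16,0,0,0,0],[1,-0.16,0,0,0,0],[1,-0.16,0,0,0,0],[1,-0.16,0,0,0,0],[1,-0.16,0,0,0,0],[1,-0.16,0,0,0,0],[1,-0.16,0,0,0,0],[1,-0.16,0,0,0,0],[1,-0.16,0,0,0,0],[1,-0.16,0,0,0,0],[0,0,0,0,0,0],[0,0,0,0,0,0]]]'
python3 - <<'E'
from h import *
c=arm.calibration("wrist");im=arm.snapshot("wrist");np.savez("w3.npz",K=c["K"],pose=c["pose"])
cv2.imwrite("pics/w3.png",im[:,:,::-1])
E
```

```text
time: 5.8
tool_pos: [0.4984, -0.0523, 0.2315]
tool_rot: [0.0, -0.647, 0.763, -0.0]
force: [1.2, -0.2, 0.1]
finger_gap: 0.0
grip_force: 0.0
```

View pics/w3.png

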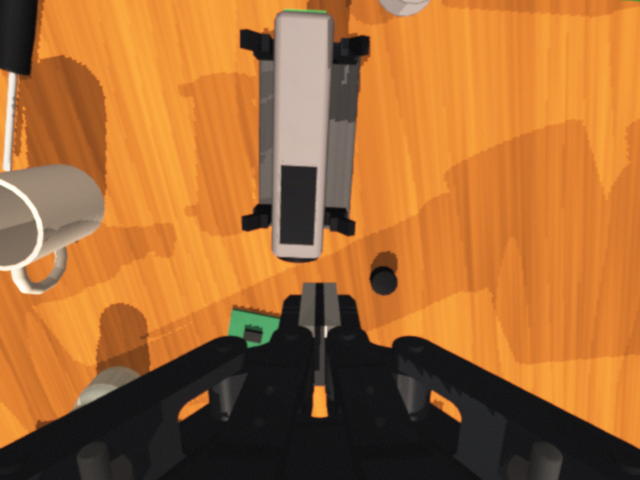

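The gun's barrel top spans roughly cols 275–332 and rows 13–258, with the muzzle at the bottom. I'll fit its edges with a mask.

Run:
```python
from h import *
np.set_printoptions(precision=4,suppress=True)
c=dict(np.load("w3.npz"));im=cv2.imread("pics/w3.png");hsv=cv2.cvtColor(im,cv2.COLOR_BGR2HSV)
m=((hsv[...,1]<55)&(hsv[...,2]>105)).astype(np.uint8);m[:,:255]=0;m[:,350:]=0;m[275:]=0
L=[];Rr=[]
for r in range(25,245,3):
    k=np.flatnonzero(m[r])
    if len(k)>5: L.append((k[0]-.5,r));Rr.append((k[-1]+.5,r))
ys=[]
for col in range(283,320,4):
    k=np.flatnonzero(m[:,col]);ys.append((k[0],k[-1]))
print(L[::12],Rr[::12],ys)
out=[]
for P in(L,Rr):
    W=np.array([onz(c,p,.14)[:2] for p in P]);vx,vy,x,y=cv2.fitLine(W.astype(np.float32),cv2.DIST_HUBER,0,.001,.001).ravel()
    if vy<0:vx,vy=-vx,-vy
    out.append((np.degrees(np.arctan2(vy,vx)),x,y));
print(out)
th=np.radians(np.mean([o[0] for o in out]));d=np.array([np.cos(th),np.sin(th)]);n=np.array([-d[1],d[0]])
off=[n@np.array(o[1:]) for o in out];print("width",abs(off[0]-off[1]))
t,b=np.median(np.array(ys),0)
ends=[d@onz(c,(302,t-.5),.14)[:2],d@onz(c,(298,b+.5),.14)[:2]];print("len",ends[1]-ends[0])
C=d*np.mean(ends)+n*np.mean(off);print("gun centre",C,"yaw deg",np.degrees(th))
```

```text
[(np.float64(275.5), 25), (np.float64(264.5), 61), (np.float64(267.5), 97), (np.float64(272.5), 133), (np.float64(260.5), 169), (np.float64(272.5), 205), (np.float64(272.5), 241)] [(np.float64(331.5), 25), (np.float64(329.5), 61), (np.float64(329.5), 97), (np.float64(349.5), 133), (np.float64(349.5), 169), (np.float64(347.5), 205), (np.float64(320.5), 241)] [(np.int64(12), np.int64(256)), (np.int64(12), np.int64(256)), (np.int64(12), np.int64(257)), (np.int64(12), np.int64(257)), (np.int64(12), np.int64(257)), (np.int64(13), np.int64(257)), (np.int64(13), np.int64(257)), (np.int64(13), np.int64(257)), (np.int64(14), np.int64(257)), (np.int64(13), np.int64(253))]
[(np.float32(76.80839), np.float32(0.5171926), np.float32(-0.116008155)), (np.float32(89.735756), np.float32(0.47446474), np.float32(-0.1238732))]
width 0.04151222
len 0.1422095504450605
gun centre [ 0.4968 -0.1118] yaw deg 83.272064
```

Run:
```python
from h import *
np.set_printoptions(precision=4,suppress=True)
c=dict(np.load("w3.npz"));im=cv2.imread("pics/w3.png");hsv=cv2.cvtColor(im,cv2.COLOR_BGR2HSV)
print(hsv[100,[265,300,345]])
m=((hsv[...,1]<70)&(hsv[...,2]>135)).astype(np.uint8);m[:,:255]=0;m[:,350:]=0;m[275:]=0
m=cv2.morphologyEx(m,cv2.MORPH_OPEN,np.ones((5,5)))
k=max(cv2.findContours(m,0,2)[0],key=cv2.contourArea)
h=cv2.convexHull(k).reshape(-1,2).astype(float)
W=np.array([onz(c,p,.14)[:2] for p in h])
ctr,size,ang=cv2.minAreaRect((W*1000).astype(np.float32));print(ctr,size,ang,cv2.boundingRect(k))
for r in(30,80,130,200,240):
    q=np.flatnonzero(m[r]);print(r,q[0],q[-1])
```

```text
[[ 11  35 115]
 [ 12  40 203]
 [ 16  40  71]]
(500.7242431640625, -112.03981018066406) (141.6536407470703, 31.30217170715332) 77.98833465576172 (273, 13, 57, 245)
30 276 327
80 275 329
130 275 326
200 274 323
240 273 321
```

Run:
```python
from h import *
np.set_printoptions(precision=4,suppress=True)
c=dict(np.load("w3.npz"))
for P,Q in(((275.5,30),(272.5,240)),((330.5,40),(321.8,240))):
    d=onz(c,Q,.14)-onz(c,P,.14);print(np.degrees(np.arctan2(d[1],d[0])))
s=[onz(c,p,.126)[:2] for p in((254,41),(358,46),(255,216),(342,222))];print(s)
d=(s[2]+s[3]-s[0]-s[1])/2;print(np.linalg.norm(d),np.degrees(np.arctan2(d[1],d[0])));u=d/np.linalg.norm(d);print(np.mean(s,0)+.005*u)
```

```text
77.84141735196499
78.3201643313338
[array([ 0.5176, -0.1754]), array([ 0.4572, -0.1626]), array([ 0.5393, -0.0712]), array([ 0.4824, -0.0575])]
0.1072533487648262 77.35174008257896
[ 0.5002 -0.1118]
```

```bash
python3 -m handwheel '[[[0.97,-0.07,0,0,0,0],[0.97,-0.07,0,0,0,0],[0.97,-0.07,0,0,0,0],[0.97,-0.07,0,0,0,0],[0.97,-0.07,0,0,0,0],[0.97,-0.07,0,0,0,0],[0.97,-0.07,0,0,0,0],[0.97,-0.07,0,0,0,0],[0.97,-0.07,0,0,0,0],[0.97,-0.07,0,0,0,0],[0.97,-0.07,0,0,0,0],[0.97,-0.07,0,0,0,0],[0.97,-0.07,0,0,0,0],[0.97,-0.07,0,0,0,0],[0.97,-0.07,0,0,0,0],[0.97,-0.07,0,0,0,0],[0,0,0,0,0,0],[0,0,0,0,0,0]]]'
python3 - <<'E'
from h import *
np.set_printoptions(precision=4,suppress=True)
c=arm.calibration("wrist");im=arm.snapshot("wrist");np.savez("w4.npz",K=c["K"],pose=c["pose"])
cv2.imwrite("pics/w4.png",im[:,:,::-1])
print(plan([.471,-.362,.137]),arm.get_state()["tool_pos"])
g=cv2.cvtColor(im,cv2.COLOR_RGB2GRAY)
print(proj(c,[.513,-.3675,.145]))
E
```

```text
time: 7.65
tool_pos: [0.4709, -0.3607, 0.231]
tool_rot: [-0.0, -0.648, 0.762, 0.0]
force: [-0.1, -0.2, -1.2]
finger_gap: 0.0002
grip_force: 0.0
[ 0.08 -0.01  4.71] [ 0.471  -0.3604  0.2313]
[252.0376 241.7689]
```

View pics/w4.png

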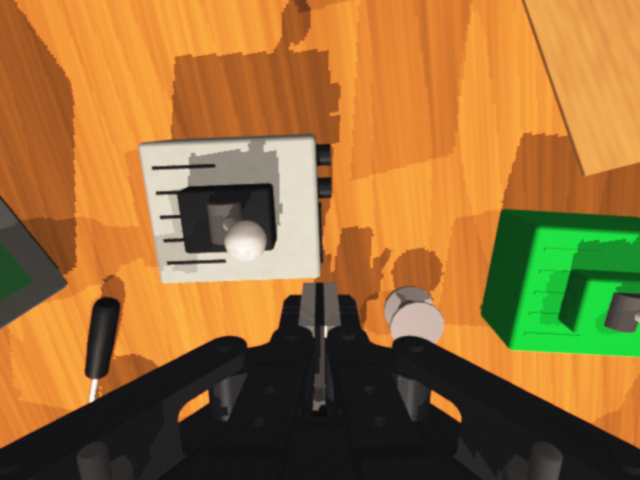

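The wrist view shows the ball at (245,240), leaning towards the knobs side (right). That agrees with the estimate, so I'll descend and push.

```bash
python3 -m handwheel '[[[0,0,0.94,0,0,0],[0,0,0.94,0,0,0],[0,0,0.94,0,0,0],[0,0,0.94,0,0,0],[0,0,0.94,0,0,0],[0,-0.4,0,0,0,0],[0,-0.4,0,0,0,0],[0,-0.4,0,0,0,0],[0,-0.4,0,0,0,0],[0,-0.4,0,0,0,0],[0,-0.4,0,0,0,0],[0,-0.4,0,0,0,0],[0,-0.4,0,0,0,0],[0,0,0,0,0,0]]]'
python3 -m handwheel '[[[0,-0.15,0,0,0,0],[0,-0.15,0,0,0,0],[0,0,0,0,0,0]]]'
```

```text
time: 9.1
tool_pos: [0.5349, -0.3712, 0.1365]
tool_rot: [-0.0, -0.648, 0.762, 0.0]
force: [0.4, 0.3, -0.7]
finger_gap: 0.0002
grip_force: 0.0
time: 9.4
tool_pos: [0.54, -0.3723, 0.1372]
tool_rot: [-0.0, -0.648, 0.762, 0.0]
force: [-0.7, 1.0, -0.1]
finger_gap: 0.0
grip_force: 0.1
```

```bash
python3 -m handwheel '[[[0,-0.15,0,0,0,0],[0,0,0,0,0,0]]]' | grep -E "pos|force"
python3 -m handwheel '[[[0,-0.1,0,0,0,0],[0,0,0,0,0,0]]]'| grep -E "pos|force"
python3 - <<'E'
from h import *
np.set_printoptions(precision=4,suppress=True)
for n in("scene","top"): 
    im=arm.snapshot(n);cv2.imwrite(f"pics/{n}1.png",im[:,:,::-1])
s=cv2.imread("pics/scene1.png")[200:320,70:200];t=cv2.imread("pics/top1.png")[180:280,400:500]
cv2.imwrite("pics/c.png",np.hstack([cv2.resize(s,(433,400)),cv2.resize(t,(400,400))])[:, :800])
E
```

```text
tool_pos: [0.543, -0.3728, 0.1374]
force: [-0.9, 0.1, 0.2]
grip_force: 0.2
tool_pos: [0.5443, -0.3731, 0.1374]
force: [-4.3, 1.1, 1.8]
grip_force: 2.2
```

View pics/c.png

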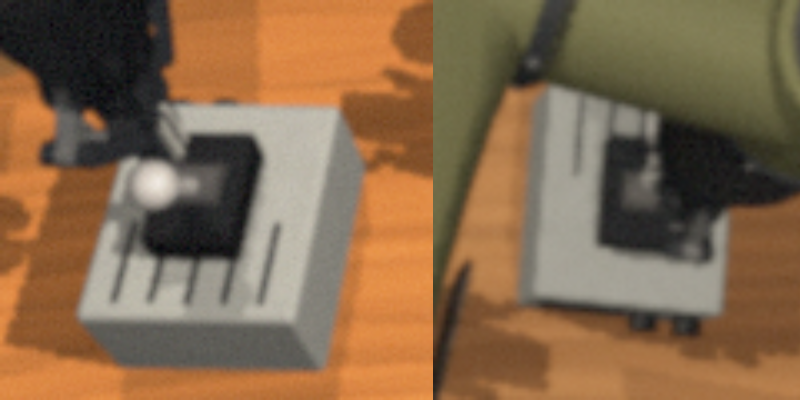

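The toggle is on: the ball leans to the back, and the contact force rose once it hit the stop. I'll back off and go over the gun.

```bash
python3 -m handwheel '[[[0,0.5,0,0,0,0],[0,0.5,0,0,0,0],[0,0,-1,0,0,0],[0,0,-1,0,0,0],[0,0,-1,0,0,0],[0,0,-1,0,0,0],[0,0,-1,0,0,0],[-1,0.27,0,0,0,0],[-1,0.27,0,0,0,0],[-1,0.27,0,0,0,0],[-1,0.27,0,0,0,0],[-1,0.27,0,0,0,0],[-1,0.27,0,0,0,0],[-1,0.27,0,0,0,0],[-1,0.27,0,0,0,0],[-1,0.27,0,0,0,0],[-1,0.27,0,0,0,0],[-1,0.27,0,0,0,0],[-1,0.27,0,0,0,0],[0,0,0,0,0,0.47]]]' 1
python3 -m handwheel '[[[0,0,0,0,0,0],[0,0,0,0,0,0]]]' | grep -E "pos|force"
python3 - <<'E'
from h import *
print(plan([.4984,-.1218,.095]));s=arm.get_state();print(np.degrees(R.from_quat(np.roll(s["tool_rot"],-1)).as_matrix()),s["finger_gap"])
m=R.from_quat(np.roll(s["tool_rot"],-1)).as_matrix();print(np.degrees(np.arctan2(m[1,0],m[0,0])),m[:,2])
for n in("scene","top"): 
    im=arm.snapshot(n);cv2.imwrite(f"pics/{n}2.png",im[:,:,::-1])
E
```

```text
time: 11.9
tool_pos: [0.4996, -0.1207, 0.2379]
tool_rot: [0.001, -0.63, 0.776, -0.001]
force: [-0.4, 0.4, 0.4]
finger_gap: 0.0853
grip_force: 0.0
tool_pos: [0.4997, -0.1226, 0.2376]
force: [0.4, -0.2, 0.5]
grip_force: 0.0
[-0.03  0.08  7.13]
[[-1.18258960e+01 -5.60620193e+01  6.72941611e-02]
 [-5.60620567e+01  1.18259092e+01  4.41401453e-03]
 [-1.82085524e-02 -6.49340917e-02 -5.72957398e+01]] 0.08583748490598558
-101.91151472892166 [ 1.17450468e-03  7.70390868e-05 -9.99999307e-01]
```

```bash
python3 - <<'E'
from h import *
np.set_printoptions(precision=4,suppress=True)
T=arm.calibration("top");S=arm.calibration("scene");P=np.array([.5405,-.3705,0]);u=np.array([.993,-.117,0]);q=[]
for c,n in((T,"top2"),(S,"scene2")):
    im=cv2.imread(f"pics/{n}.png");h=cv2.cvtColor(im,cv2.COLOR_BGR2HSV);p=proj(c,P+u*.029+[0,0,.145]);x,y=p.astype(int)
    m=(h[...,2]>185)&(h[...,1]<60);w=np.zeros_like(m);w[y-14:y+14,x-14:x+14]=1;k=np.argwhere(m&w);print(p,len(k),k.mean(0)[::-1]);q.append((c,k.mean(0)[::-1]))
print(tri(q))
E
python3 -m handwheel '[[[0,0.08,0.75,0,0,0],[0,0,0.8,0,0,0],[0,0,0.8,0,0,0],[0,0,0.8,0,0,0],[0,0,0.8,0,0,0],[0,0,0.8,0,0,0],[0,0,0.8,0,0,0],[0,0,0.8,0,0,0],[0,0,0.8,0,0,0],[0,0,0,0,0,0]]]'
python3 -m handwheel '[[[0,0,0,0,0,0],[0,0,0,0,0,0],[0,0,0,0,0,0],[0,0,0,0,0,0],[0,0,0,0,0,0],[0,0,0,0,0,0]]]' -1 45
```

```text
[457.9966 212.7737] 29 [457.5862 212.2759]
[116.4694 254.6787] 122 [115.8607 253.2869]
[ 0.5698 -0.3723  0.1505]
time: 13.2
tool_pos: [0.4968, -0.122, 0.0912]
tool_rot: [-0.002, -0.629, 0.777, 0.002]
force: [-0.1, 0.1, 0.5]
finger_gap: 0.0853
grip_force: 0.0
time: 13.8
tool_pos: [0.4987, -0.1222, 0.0952]
tool_rot: [0.0, -0.63, 0.777, -0.001]
force: [-1.8, 0.5, 5.0]
finger_gap: 0.0336
grip_force: 45.7
```

The triangulated ball at x = 0.570 confirms the toggle is on, and the gun is gripped at a 33.6 mm gap. Lifting now.

```bash
python3 -m handwheel '[[[0,0,-0.5,0,0,0],[0,0,-0.8,0,0,0],[0,0,-0.8,0,0,0],[0,0,-0.8,0,0,0],[0,0,-0.8,0,0,0],[0,0,-0.8,0,0,0],[0,0,-0.5,0,0,0],[0,0,0,0,0,0],[0,0,0,0,0,0]]]'
python3 - <<'E'
from h import *
np.set_printoptions(precision=4,suppress=True)
im=arm.snapshot("wrist");cv2.imwrite("pics/w5.png",im[:,:,::-1])
th=np.radians(74.5);d=np.array([np.cos(th),np.sin(th),0]);tr=np.array([.655,.3288,.13])
o=tr-.155*d; print("gun origin",o); g=o-.01*d; g[2]=.1055
# grasp offset from gun origin as actually gripped: rest-(tool)
r=np.array([.5005,-.112])-np.array([.4987,-.1222]);a=np.radians(78);c=np.array([[np.cos(a),np.sin(a)],[-np.sin(a),np.cos(a)]]);print("gun in grip",c@r)
print(g,plan(g),plan([g[0]-.02,.0,.1355]))
s=arm.get_state();print(s["tool_pos"],s["force"])
E
```

```text
time: 14.7
tool_pos: [0.4982, -0.122, 0.1939]
tool_rot: [-0.0, -0.629, 0.777, 0.0]
force: [-0.1, -0.1, -4.4]
finger_gap: 0.0335
grip_force: 45.1
gun origin [0.6136 0.1794 0.13  ]
gun in grip [0.0104 0.0004]
[0.6109 0.1698 0.1055] [-15.45  -2.5    4.39] [-6.93 -3.28  2.89]
[ 0.498  -0.122   0.1934] [-0.1763 -0.2748 -2.7041]
```

View pics/w5.png

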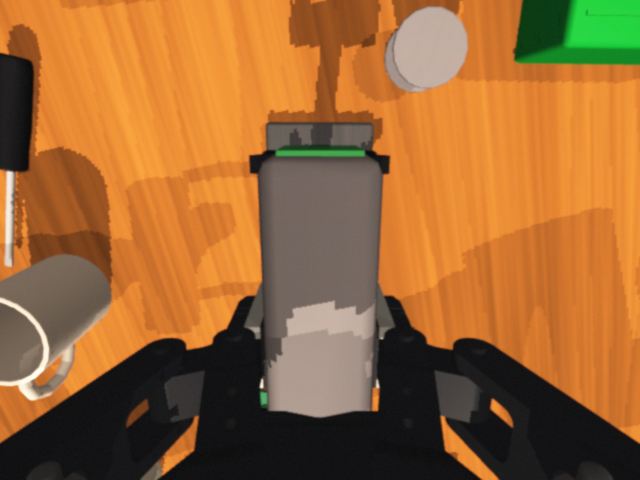

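The gun hangs straight and centred in the fingers, with its screen end at (320,152). I'll carry it over at this height.

```bash
python3 -m handwheel '[[[-0.5,-0.1,0,0,0,0],[-0.95,-0.15,0,0,0,0],[-0.95,-0.15,0,0,0,0],[-0.95,-0.15,0,0,0,0],[-0.95,-0.15,0,0,0,0],[-0.95,-0.15,0,0,0,0],[-0.95,-0.15,0,0,0,0],[-0.95,-0.15,0,0,0,0],[-0.95,-0.15,0,0,0,0],[-0.95,-0.15,0,0,0,0],[-0.95,-0.15,0,0,0,0],[-0.95,-0.15,0,0,0,0],[-0.95,-0.15,0,0,0,0],[-0.95,-0.15,0,0,0,0],[-0.95,-0.15,0,0,0,0],[-0.95,-0.15,0,0,0,0],[-0.5,-0.1,0,0,0,0],[0,0,0,0,0,0.3],[0,0,0,0,0,0.33],[0,0,0,0,0,0]]]' | grep -E "time|pos|force"
python3 - <<'E'
from h import *
np.set_printoptions(precision=4,suppress=True)
s=arm.get_state();m=R.from_quat(np.roll(s["tool_rot"],-1)).as_matrix();print(np.degrees(np.arctan2(m[1,0],m[0,0])))
print(plan([.6109,.1698,.1055]))
# refine amp yaw from fins/sink front edge in saved top0 image: bright fin mask at z=.168
T=arm.calibration("top");im=cv2.imread("pics/top0.png");h=cv2.cvtColor(im,cv2.COLOR_BGR2HSV)
M=((h[...,2]>165)&(h[...,1]<70)).astype(np.uint8);w=np.zeros_like(M);w[150:205,140:180]=1;M&=w
q=np.argwhere(M)[:,::-1].astype(float);W=np.array([onz(T,p,.168)[:2] for p in q])
print(len(q),cv2.minAreaRect((W*1000).astype(np.float32)))
S=arm.calibration("scene");im=cv2.imread("pics/scene0.png");h=cv2.cvtColor(im,cv2.COLOR_BGR2HSV)
M=((h[...,2]>165)&(h[...,1]<70)).astype(np.uint8);w=np.zeros_like(M);w[225:310,515:562]=1;M&=w
q=np.argwhere(M)[:,::-1].astype(float);W=np.array([onz(S,p,.168)[:2] for p in q])
print(len(q),cv2.minAreaRect((W*1000).astype(np.float32)))
E
```

```text
time: 16.75
tool_pos: [0.6095, 0.1656, 0.1944]
force: [0.3, -0.4, -3.0]
grip_force: 45.2
-105.67973125189398
[-0.22 -0.01  4.45]
200 ((659.4977416992188, 346.6637268066406), (31.2978572845459, 90.45503234863281), 74.50973510742188)
565 ((661.125244140625, 346.54736328125), (32.63661575317383, 90.44284057617188), 73.70775604248047)
```

The sink outline gives a yaw of about 74.3° and its centre line agrees with the transistor position. Descending to the measuring pose and holding.

```bash
python3 -m handwheel '[[[-0.1,0,0.6,0,0,0],[-0.1,0,0.8,0,0,0],[0,0,0.8,0,0,0],[0,0,0.8,0,0,0],[0,0,0.8,0,0,0],[0,0,0.6,0,0,0],[0,0,0,0,0,0],[0,0,0,0,0,0],[0,0,0,0,0,0]]]' | grep -E "time|pos|rot|force"
python3 - <<'E'
from h import *
np.set_printoptions(precision=4,suppress=True)
print(plan([.6109,.1698,.1055]));s=arm.get_state();m=R.from_quat(np.roll(s["tool_rot"],-1)).as_matrix();print(np.degrees(np.arctan2(m[1,0],m[0,0])),m[:,2])
# gun as seen: top view barrel-top rect at z=.15
for n,z in(("top",.15),("scene",.15)):
    c=arm.calibration(n);im=arm.snapshot(n)[:,:,::-1];cv2.imwrite(f"pics/{n}3.png",im)
    d=np.array([np.cos(np.radians(74.5)),np.sin(np.radians(74.5))])
    h=cv2.cvtColor(im,cv2.COLOR_BGR2HSV)
    p=proj(c,[*(np.array([.6136,.1794])+.04*d),.15]).astype(int);print(n,p,h[p[1],p[0]])
    M=((h[...,1]<70)&(h[...,2]>100)&(h[...,2]<235)).astype(np.uint8);M=cv2.morphologyEx(M,cv2.MORPH_OPEN,np.ones((3,3)))
    k,l,st,_=cv2.connectedComponentsWithStats(M);i=l[p[1],p[0]];q=np.argwhere(l==i)[:,::-1]
    if i and len(q)<5000: print(cv2.minAreaRect((np.array([onz(c,a,z)[:2] for a in q])*1000).astype(np.float32)),len(q))
E
```

```text
time: 17.65
tool_pos: [0.6112, 0.1701, 0.1076]
tool_rot: [0.001, -0.605, 0.796, -0.0]
force: [0.6, -0.4, -3.0]
grip_force: 45.2
[0.02 0.01 0.1 ]
-105.57748159742292 [ 0.0018  0.0005 -1.    ]
top [212 195] [30 80 64]
scene [463 249] [105  14  37]
```

```bash
python3 -m handwheel '[[[0,0,0.08,0,0,0],[0,0,0,0,0,0],[0,0,0,0,0,0],[0,0,0,0,0,0],[0,0,0,0,0,0],[0,0,0,0,0,0],[0,0,0,0,0,0],[0,0,0,0,0,0],[0,0,0,0,0,0],[0,0,0,0,0,0],[0,0,0,0,0,0],[0,0,0,0,0,0],[0,0,0,0,0,0],[0,0,0,0,0,0],[0,0,0,0,0,0],[0,0,0,0,0,0],[0,0,0,0,0,0],[0,0,0,0,0,0],[0,0,0,0,0,0],[0,0,0,0,0,0]]]' | grep -E "time|pos"
python3 - <<'E'
from h import *
np.set_printoptions(precision=4,suppress=True)
# muzzle tip check: bottom of wrist image hidden; use scene barrel top edge line: dark/bright profile around muzzle
c=arm.calibration("scene");im=arm.snapshot("scene");d=np.array([np.cos(np.radians(74.5)),np.sin(np.radians(74.5)),0]);o=np.array([.6136,.1794,.13])
p0=proj(c,o);p1=proj(c,o+.155*d);print(p0,p1)
x,y=p1.astype(int);print(cv2.imwrite("pics/sc4.png",im[:,:,::-1]))
for k in range(0,160,10):
    print(k,[im[int(round(q[1])),int(round(q[0]))].tolist() for q in (proj(c,o+k/1000*d+[0,0,.0]),proj(c,o+k/1000*d+[0,0,.02]))])
E
python3 -m handwheel '[[[0,0,0,0,0,0],[0,0,0,0,0,0],[0,0,0,0,0,0],[0,0,0,0,0,0],[0,0,0,0,0,0],[0,0,0,0,0,0]]]' | grep -E "time|pos"
```

```text
time: 19.75
tool_pos: [0.6106, 0.1699, 0.1047]
[437.9093 251.6585] [528.9757 264.4289]
True
0 [[118, 112, 112], [121, 120, 114]]
10 [[61, 60, 58], [44, 42, 47]]
20 [[120, 109, 104], [42, 39, 45]]
30 [[127, 118, 113], [28, 33, 36]]
40 [[132, 124, 121], [41, 38, 40]]
50 [[129, 118, 115], [30, 30, 33]]
60 [[131, 124, 119], [60, 60, 59]]
70 [[151, 138, 134], [136, 129, 127]]
80 [[177, 108, 58], [212, 129, 67]]
90 [[218, 134, 69], [211, 130, 65]]
100 [[210, 128, 66], [215, 133, 66]]
110 [[207, 129, 65], [220, 138, 71]]
120 [[212, 133, 74], [237, 154, 80]]
130 [[152, 117, 74], [217, 149, 83]]
140 [[98, 101, 92], [103, 99, 94]]
150 [[43, 39, 33], [28, 30, 32]]
time: 20.4
tool_pos: [0.6106, 0.1699, 0.1047]
```

Held for about 2.6 s with the barrel ending where it should. Returning to the stand.

```bash
python3 -m handwheel '[[[0,0,-0.6,0,0,0],[0,0,-0.8,0,0,0],[0,0,-0.8,0,0,0],[0,0,-0.8,0,0,0],[0,0,-0.8,0,0,0],[0,0,-0.7,0,0,0],[0,0,0,0,0,-0.33],[0,0,0,0,0,-0.3],[0,0,0,0,0,0]]]' | grep -E "time|pos|rot"
python3 -m handwheel '[[[0.5,0.1,0,0,0,0],[0.95,0.15,0,0,0,0],[0.95,0.15,0,0,0,0],[0.95,0.15,0,0,0,0],[0.95,0.15,0,0,0,0],[0.95,0.15,0,0,0,0],[0.95,0.15,0,0,0,0],[0.95,0.15,0,0,0,0],[0.95,0.15,0,0,0,0],[0.95,0.15,0,0,0,0],[0.95,0.15,0,0,0,0],[0.95,0.15,0,0,0,0],[0.95,0.15,0,0,0,0],[0.95,0.15,0,0,0,0],[0.95,0.15,0,0,0,0],[0.95,0.15,0,0,0,0],[0.6,0.1,0,0,0,0],[0,0,0,0,0,0],[0,0,0,0,0,0]]]' | grep -E "time|pos|force"
python3 - <<'E'
from h import *
print(plan([.4984,-.122,.0955]));s=arm.get_state();m=R.from_quat(np.roll(s["tool_rot"],-1)).as_matrix();print(np.degrees(np.arctan2(m[1,0],m[0,0])))
E
```

```text
time: 21.3
tool_pos: [0.6106, 0.1699, 0.1953]
tool_rot: [0.0, -0.63, 0.777, -0.0]
time: 23.2
tool_pos: [0.4989, -0.1205, 0.1947]
force: [-0.4, -0.0, -2.2]
grip_force: 45.2
[0.08 0.01 4.96]
-102.0082278280743
```

```bash
python3 -m handwheel '[[[0.08,0,0.5,0,0,0],[0,0,0.7,0,0,0],[0,0,0.7,0,0,0],[0,0,0.7,0,0,0],[0,0,0.7,0,0,0],[0,0,0.6,0,0,0],[0,0,0.5,0,0,0],[0,0,0.3,0,0,0],[0,0,0,0,0,0],[0,0,0,0,0,0]]]' | grep -E "time|pos|force"
python3 - <<'E'
from h import *
print(plan([.4984,-.122,.0955]))
E
```

```text
time: 24.2
tool_pos: [0.4989, -0.1219, 0.1012]
force: [-0.1, -0.1, -0.9]
grip_force: 45.2
[0.01 0.03 0.29]
```

```bash
python3 -m handwheel '[[[0,0,0.15,0,0,0],[0,0,0,0,0,0],[0,0,0,0,0,0]]]' | grep -E "pos|force"
python3 -m handwheel '[[[0,0,0.1,0,0,0],[0,0,0,0,0,0],[0,0,0,0,0,0]]]' | grep -E "pos|force"
```

```text
tool_pos: [0.4987, -0.1219, 0.0979]
force: [0.4, 0.2, -2.4]
grip_force: 45.2
tool_pos: [0.4986, -0.1219, 0.0957]
force: [0.5, 1.1, -2.1]
grip_force: 45.2
```

```bash
python3 -m handwheel '[[[0,0,0.05,0,0,0],[0,0,0,0,0,0],[0,0,0,0,0,0]]]' | grep -E "pos|force"
```

```text
tool_pos: [0.4988, -0.1219, 0.0953]
force: [-1.3, 0.8, 1.4]
grip_force: 45.5
```

```bash
python3 -m handwheel '[[[0,0,0.05,0,0,0],[0,0,0,0,0,0],[0,0,0,0,0,0]]]' | grep -E "pos|force"
```

```text
tool_pos: [0.4988, -0.1219, 0.0952]
force: [-4.4, 1.9, 6.0]
grip_force: 46.4
```

It's seated: the reaction is up 6 N at the original height. Releasing and lifting.

```bash
python3 -m handwheel '[[[0,0,0,0,0,0],[0,0,0,0,0,0],[0,0,0,0,0,0],[0,0,0,0,0,0],[0,0,0,0,0,0],[0,0,-0.5,0,0,0],[0,0,-0.8,0,0,0],[0,0,-0.8,0,0,0],[0,0,-0.8,0,0,0],[0,0,-0.8,0,0,0],[0,0,-1,0,0,0],[0,0,-1,0,0,0],[0,0,-1,0,0,0],[0,0,0,0,0,0]]]' 1 | grep -E "time|pos|force|gap"
python3 - <<'E'
from h import *
s=arm.get_state();m=R.from_quat(np.roll(s["tool_rot"],-1)).as_matrix();print(np.degrees(np.arctan2(m[1,0],m[0,0])))
P=np.array([.5405,-.3705,0]);u=np.array([.993,-.117,0]);e=P+u*.080;e[2]=s["tool_pos"][2];print(e,plan(e))
E
```

```text
time: 26.8
tool_pos: [0.4997, -0.1222, 0.2319]
force: [0.5, -0.5, 0.6]
finger_gap: 0.0853
grip_force: 0.0
-101.98003186851959
[ 0.61994    -0.37986     0.23188689] [11.35 -8.56  0.04]
```

```bash
python3 -m handwheel '[[[0.95,-0.65,0,0,0,0],[0.95,-0.65,0,0,0,0],[0.95,-0.65,0,0,0,0],[0.95,-0.65,0,0,0,0],[0.95,-0.65,0,0,0,0],[0.95,-0.65,0,0,0,0],[0.95,-0.65,0,0,0,0],[0.95,-0.65,0,0,0,0],[0.95,-0.65,0,0,0,0],[0.95,-0.65,0,0,0,0],[0.95,-0.65,0,0,0,0],[0.95,-0.65,0,0,0,0],[0,0,0,0,0,-0.5],[0,0,0,0,0,-0.42],[0,0,0,0,0,0],[0,0,0,0,0,0]]]' -1 | grep -E "time|pos|force|gap"
python3 - <<'E'
from h import *
s=arm.get_state();m=R.from_quat(np.roll(s["tool_rot"],-1)).as_matrix();print(np.degrees(np.arctan2(m[1,0],m[0,0])),m[:,2])
print(plan([.606,-.378,.137]),s["q"])
# check gun back in stand, compare before/after in top view
a=cv2.imread("pics/top0.png");b=arm.snapshot("top")[:,:,::-1];cv2.imwrite("pics/top5.png",b)
d=cv2.absdiff(a,b)[220:280,305:390].max(2);print("gun diff px>40:",(d>40).sum())
E
```

```text
time: 28.4
tool_pos: [0.6039, -0.3771, 0.2276]
force: [0.1, 0.6, -0.5]
finger_gap: 0.0002
grip_force: 0.0
-96.76315141676082 [-3.81421814e-04  1.00085711e-04 -9.99999922e-01]
[ 0.03 -0.11  4.53] [-2.78626807e-01  3.43922769e-01  4.23817831e-01  8.70684705e-06
 -1.65108563e+00  1.60588254e-01]
gun diff px>40: 1377
```

```bash
python3 -m handwheel '[[[0,-0.1,0.9,0,0,0],[0,0,0.9,0,0,0],[0,0,0.9,0,0,0],[0,0,0.9,0,0,0],[0,0,0.9,0,0,0],[0,0,0,0,0,0]]]' | grep -E "time|pos|force"
python3 -m handwheel '[[[0,0.4,0,0,0,0],[0,0.4,0,0,0,0],[0,0.4,0,0,0,0],[0,0.4,0,0,0,0],[0,0.4,0,0,0,0],[0,0.4,0,0,0,0],[0,0.4,0,0,0,0],[0,0.3,0,0,0,0],[0,0,0,0,0,0]]]' | grep -E "time|pos|force"
```

```text
time: 29.05
tool_pos: [0.6047, -0.3765, 0.1343]
force: [-0.0, -0.5, -0.3]
grip_force: 0.0
time: 29.95
tool_pos: [0.5432, -0.3702, 0.1374]
force: [0.2, 1.0, 0.8]
grip_force: 0.0
```

```bash
python3 -m handwheel '[[[0,0.1,0,0,0,0],[0,0.1,0,0,0,0],[0,0,0,0,0,0]]]' | grep -E "time|pos|force"
```

```text
time: 30.25
tool_pos: [0.5402, -0.3698, 0.1374]
force: [-0.0, 0.2, -0.4]
grip_force: 0.1
```

```bash
python3 -m handwheel '[[[0,0.1,0,0,0,0],[0,0.1,0,0,0,0],[0,0,0,0,0,0]]]' | grep -E "time|pos|force"
```

```text
time: 30.55
tool_pos: [0.5378, -0.3692, 0.1378]
force: [6.7, -1.2, -2.4]
grip_force: 2.5
```

```bash
python3 -m handwheel '[[[0,0.1,0,0,0,0],[0,0,0,0,0,0]]]' | grep -E "time|pos|force"
```

```text
time: 30.75
tool_pos: [0.5374, -0.369, 0.1381]
force: [11.4, -3.1, -3.0]
grip_force: 4.8
```

Stop reached. I'll back off, lift clear, and verify the toggle and gun numerically.

```bash
python3 -m handwheel '[[[0,-0.5,0,0,0,0],[0,-0.5,0,0,0,0],[0,0,-1,0,0,0],[0,0,-1,0,0,0],[0,0,-1,0,0,0],[0,0,-1,0,0,0],[0,0,-1,0,0,0],[-1,0,0,0,0,0],[-1,0,0,0,0,0],[-1,0,0,0,0,0],[-1,0,0,0,0,0],[-1,0,0,0,0,0],[-1,0,0,0,0,0],[-1,0,0,0,0,0],[-1,0,0,0,0,0],[-1,0,0,0,0,0],[-1,0,0,0,0,0],[-1,0.3,0,0,0,0],[-1,0.3,0,0,0,0],[-1,0.3,0,0,0,0]]]' | grep -E "time|pos|force"
python3 -m handwheel '[[[-1,0.2,0,0,0,0],[-1,0.2,0,0,0,0],[0,0,0,0,0,0],[0,0,0,0,0,0]]]' | grep -E "time|pos|force"
python3 - <<'E'
from h import *
np.set_printoptions(precision=4,suppress=True)
T=arm.calibration("top");S=arm.calibration("scene");c=arm.calibration("wrist");im=arm.snapshot("wrist")[:,:,::-1];cv2.imwrite("pics/w6.png",im)
q=[]
for C,n in((T,"top"),(S,"scene")):
    I=arm.snapshot(n)[:,:,::-1];cv2.imwrite(f"pics/{n}6.png",I);h=cv2.cvtColor(I,cv2.COLOR_BGR2HSV);x,y=proj(C,[.513,-.368,.145]).astype(int)
    m=(h[...,2]>185)&(h[...,1]<60);w=np.zeros_like(m);w[y-14:y+14,x-14:x+14]=1;k=np.argwhere(m&w);print(n,len(k));q.append((C,k.mean(0)[::-1]))
    D=cv2.absdiff(cv2.imread(f"pics/{n}0.png"),I).max(2);x,y=proj(C,[.5,-.112,.12]).astype(int);print("gun diff",(D[y-35:y+35,x-45:x+45]>45).sum())
    if n=="scene":
        for nm,p in(("mug",(293,357)),("screwdriver",(225,368)),("card",(377,278)),("dial",(345,219)),("jar",(419,354)),("spool",(216,207))):
            print(nm,(D[p[1]-22:p[1]+22,p[0]-22:p[0]+22]>60).mean())
print("ball",tri(q))
h=cv2.cvtColor(im,cv2.COLOR_BGR2HSV);p=proj(c,[.5,-.112,.14]).astype(int);print(p,h[p[1],p[0]])
m=((h[...,1]<70)&(h[...,2]>135)).astype(np.uint8);m=cv2.morphologyEx(m,cv2.MORPH_OPEN,np.ones((5,5)));m[:,:p[0]-50]=0;m[:,p[0]+50:]=0
k=max(cv2.findContours(m,0,2)[0],key=cv2.contourArea).reshape(-1,2);print(cv2.boundingRect(k),cv2.minAreaRect((np.array([onz(c,a,.14)[:2] for a in k])*1000).astype(np.float32)))
E
```

```text
time: 32.75
tool_pos: [0.5667, -0.1104, 0.2375]
force: [-0.0, 0.6, 0.4]
grip_force: 0.0
time: 33.15
tool_pos: [0.5636, -0.0703, 0.2377]
force: [0.2, -0.4, -0.5]
grip_force: 0.0
top 12
gun diff 426
scene 98
gun diff 571
mug 0.0
screwdriver 0.0
card 0.0
dial 0.0
jar 0.0
spool 0.0
ball [ 0.5158 -0.3669  0.146 ]
[413 161] [ 11  41 211]
(372, 35, 83, 234) ((501.9019775390625, -112.18839263916016), (141.82708740234375, 31.453659057617188), 77.92938995361328)
```

```bash
python3 -c "
from bench import arm
print(arm.job_done())"
```

```text
the job is handed in; nothing more can be done
None
```

The job is handed in at about 33 s: supply switched on, gun held for 2.6 s about 8 cm from the transistor and set back in its stand within about 1 mm, toggle thrown back to off, and the six bystanders unmoved in the camera check.

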